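# Slide the dish under the viewing lens, up to the stop

### The job

Bring the glass dish under the viewing lens: with a fingertip press the rubber plate in the middle of the stage slider firmly down to free its friction hold, keep it pressed and push the slider along its rail until its end is up against the steel stop, then let the plate come up and move clear. Only press and push: do not shove the stop out of its place, do not force the slider along while its plate is up, and leave the vial, spare dish, wire spool and cardboard box where they stand.

Things in the scene. Friction and masses are not known exactly. Their poses are not given: they have to be found in the camera images.
- stage: The fixed viewing stage: a grey bed 104 (x) x 420 (y) x 14 mm with two rails and, at its -x edge, a steel brake fence 46 mm high, all along y; turned up to 0.4 rad either way. Origin: centre of the bed's underside, on the bench. Its +y is the direction in which the slider is pushed to the stop; dish and lens are on its +x side. Nothing stands above the slider itself.
- press_top (a point): Centre of the top of the black ribbed rubber press plate in the slider's middle, 54 mm above the bench when up. The plate is 56 mm across the rail, 60 mm along it; a ridge 5 mm thick and 6 mm high runs across each of its two ends, 50 mm free between, against which a fingertip can push. The plate tips about a pin along its -x side. Stage's axes when up.
- press (a joint): Angle of the press plate, rad: about 0 up, 0.15 fully down on a hard stop (its centre 5.4 mm lower; the pin is 36 mm to -x of it). Pressed at the centre it takes about 6 N at 0.06 rad, 13 N fully down. While up, its brake holds the slider with over 30 N; it eases off from 0.08 rad and from 0.11 rad the slider runs free. Released, the plate springs up and the brake holds the slider where it is.
- carriage (a joint): Position of the slider along the stage's +y, m: 0 at the far -y end of its rail, growing towards the stop.
- slider_nose (a point): Middle of the leading (+y) end face of the aluminium slider, 42 mm above the bench, 65 mm ahead of the press plate's centre. Axes as the stage's. The slider is 72 mm across the rail and 130 mm long, its solid end blocks 48 mm high.
- stop_face (a point): Middle of the face of the steel stop that meets the slider's end (it looks to the stage's -y), 42 mm above the bench; the slider is home when slider_nose coincides with it. Axes as the stage's. The stop is a block 72 mm across the rail, 25 mm along it, top 57 mm above the bench with a 12 mm screw head on it, clamped on the rail (holds 80 N) at a place that differs from run to run.
- vial: Bystander: small amber glass jar with a cap, 36 mm across, 65 mm tall, on the robot's side of the stage. Origin: centre of its underside.
- spare_dish: Bystander: empty glass dish, 60 mm across, 14 mm tall, on the robot's side of the stage. Origin: centre of its underside.
- spool: Bystander: spool of copper wire, 60 mm across, 25 mm tall, beyond the stage. Origin: centre of its underside.
- wipes_box: Bystander: cardboard box 60 x 100 x 45 mm beyond the stage. Origin: centre of its underside.
- dish (a point): Centre of the glass dish (60 mm across, rim 52 mm above the bench) on the slider's side arm, fixed to it, 110 mm to +x of the press plate's centre. This point is 45 mm above the bench.
- lens (a point): Centre of the round viewing lens, 76 mm across, top 81 mm above the bench, carried by the stop on its +x side, 110 mm to +x of the rail's middle. With the slider against the stop the dish lies right under it.

How it is judged:
On the way, in this order (a step that is already met when the one before it is completed fails the run):
1. the press plate is pushed down by about 2 mm or more while the slider is still more than 30 mm short of the stop (value of joint press above 0.06 rad and y of slider_nose in the frame of stop_face below -0.03 m), for 0.1 s.
2. the slider's end is within 4 mm of the stop (y of slider_nose in the frame of stop_face above -0.004 m), for 0.1 s.
At the end, for the whole second after the job is handed in: The slider's end face is within 4 mm of the stop, the slider is at rest, the press plate is up again (within 0.03 rad) and the stop stands within 4 mm of where it was (y of slider_nose in the frame of stop_face above -0.004 m and value of joint press below 0.03 rad and velocity of joint carriage between -0.005 and 0.005 m/s and distance of stop_face from where it was at the start of the episode below 0.004 m); the robot touches nothing.
It fails at once if the stop is shoved more than 4 mm (distance of stop_face from where it was at the start of the episode above 0.004 m).
It fails at once if the slider is forced along while its plate is up (value of joint press below 0.015 rad and (velocity of joint carriage above 0.03 m/s or velocity of joint carriage below -0.03 m/s)).
It fails at once if the vial, spare dish, spool or box is moved or lifted by more than 15 mm (distance of any of vial, spare_dish, spool, wipes_box from where it was at the start of the episode above 0.015 m).
It also fails if it takes over 38 s, if anything falls off the work surface, if the arm or the gripper's body presses on something with over 40 N, if the wrist force passes 120 N, or if a joint passes its speed limit or range.

### The arm

A 7-joint arm with a two-finger parallel gripper is mounted at the origin on the work surface. World frame = base frame: x ahead of the robot, y to its left, z up, the work surface at z = 0. Lengths are in m, angles in rad, forces in N, time in s.
With the tool pointing down it reaches from about 0.4 to 0.85 m from the base axis. Payload 10.4 kg.
Tool frame: the origin (TCP) lies between the finger pads; the fingertips stand 19 mm ahead of it and the grasp point (between the pads) is the TCP; z points along the fingers, y is the direction in which the jaws open and shut (so a half turn about z gives the same grasp; the last joint's range is limited). The gripper opens to 85 mm and grips with 20 to 120 N. Pads are 22 mm wide; open, the fingers measure 114 mm over their backs; the gripper's body (76 mm by 85 mm) begins 54 mm behind the grasp point. The pads swing forward as they close: fully open they stand 13 mm farther back than shut.
Start: joints at [1.21, 0.332, -0.065, 1.46, 0.022, 1.35, -0.088], TCP at [0.207, -0.59, 0.25] pointing down, gripper open.
Joint ranges: [-2.6, 2.6], [-0.5, 2.12], [-1.47, 1.34], [0.16, 2.42], [-1.27, 4.41], [0.06, 2.06], [-2.6, 2.6]. Speed limits (rad/s): [2.22, 2.22, 2.79, 2.79, 3.14, 3.14, 3.14].

### API

Orientations are given as a unit quaternion [x, y, z, w].
In Python, from workcell import manip gives the robot as it stands.
- The arm moves only by the shell command python3 -m jog 'ROWS' [FORCE]. ROWS is JSON, a list of rows, each an object with "offset": the shift along the tool's x, y, z as a fraction of full scale, a list of three; "rotation": the turn, a rotation vector about the tool's x, y, z as a fraction of full scale, a list of three; "fingers": the opening, from -1 (shut) to 1 (fully open), so that 0 is half open. A call has 1 to 8 rows; each row shifts and turns the commanded pose from where the row before left it, along the tool's axes as they then stand; what a row does not reach is not made up. Full scale, the value 1, is 0.15 m for a shift and 2 rad for a turn. A row lasts 1/8 s, in which the tool goes at most 62.5 mm and 10.7 degrees, less where a joint would pass 70% of its speed; a pose out of reach is approached as far as the arm can. A call with a number of a shift or a turn outside -1 to 1 is refused whole. A call with a gripper value outside its range is refused whole. The fingers move at their own pace and stop on an object; FORCE is the grip in N (left out, the last holds). Time passes only in rows, so rows that do not move let the fingers close. It gives the time, the measured TCP pose, the force and the opening at its end, in the units of the state.
- manip.get_obs(): the state, without advancing time (a new reading comes with each control period).
- manip.camera(name): name is "scene" or "top" or "wrist"; returns the picture (480x640x3 uint8, red, green, blue); there is no depth.
- manip.camera_info(name): a dict with "mtx" (3x3 intrinsics, pixels), "xyz" and "rotation" of the camera in the world. Camera axes: x right, y down, z forward; pixel columns grow to the right and rows downward; lengths in m; the calibration is good to about 2 mm. A picture is of the moment at which its call begins: read the wrist's pose just before it. camera_info takes no time and is no camera call; for the wrist camera it gives the pose at the moment of the call.
- manip.hand_in(): hands the job in, once; it reports no verdict.
Trained networks look in the newest picture that a camera, given by its name, has taken for a name from the list of things; names that differ only in an ending like _2 or _b are one class to them, and where a whole thing is asked for, a point or a joint stands for the part that bears it (a point fixed in the world has none). Each returns a list of dicts, best first, with "conf" (0 to 1); they miss things now and then, are a little off and sometimes report something else, mostly with a low value. They report only what shows in the picture. A call takes as long as a camera call.
- manip.recognise(camera, query): "bbox" ([left, top, right, bottom] in pixels, round what is visible of it).
The state is a dict: "clock": time; "joint_pos": joint angles; "joint_velocities": joint speeds; "tau": joint torques, N m; "position": TCP position; "ee_rot": TCP orientation; "ft_force": force on the tool from outside, world axes, zero at the start; "torque": the same for the moment, N m; "grip_width": opening from 0.0 (shut) to 1.0 (fully open).
Only numpy, scipy, OpenCV 4.12 (cv2) and the standard library are available. Lean on these libraries where they do the work, as an engineer would, in place of code of your own. Each camera call takes 0.05 s, during which the arm holds its last target. There are 200 camera calls.

## Working session

There is one attempt and no reset: what is moved stays moved. The work goes in short steps, Python scripts to look and compute and a shell command to move; the robot and the scene stay as the last step left them, time stands still between calls to the robot, and variables do not carry over. Pictures are saved under pics/ and viewed, about 8 in all and at most 12, crops included, and the job is handed in when it is done.

```bash
mkdir -p pics; python3 - <<'E'
from workcell import manip
import cv2, numpy as np
o=manip.get_obs();print(o)
for c in("top","scene"):
    im=manip.camera(c);cv2.imwrite(f"pics/{c}0.png",im[:,:,::-1]);i=manip.camera_info(c);print(c,i)
    for q in("stage","press_top","stop_face","slider_nose","vial","dish","lens","spare_dish","spool","wipes_box"):
        print(q,[(np.round(r["bbox"]).tolist(),round(r["conf"],2)) for r in manip.recognise(c,q)[:2]])
E
```

```text
{'clock': 0.0, 'joint_pos': array([ 1.21040374,  0.33286034, -0.06470426,  1.46100828,  0.02159359,
        1.34989203, -0.088492  ]), 'joint_velocities': array([ 0.00215169, -0.00075357,  0.00354567,  0.00071765,  0.0015226 ,
       -0.0001742 ,  0.00057373]), 'tau': array([ 3.63790389e-05, -6.25439286e+01,  4.92898200e-02, -3.91611743e+01,
        1.62719580e-02,  9.82516387e-03,  2.12750820e-05]), 'position': array([ 0.20700271, -0.58932651,  0.24949115]), 'ee_rot': array([ 9.85767852e-01,  1.68110679e-01, -1.54864931e-04, -7.19874736e-04]), 'ft_force': array([-0.8740587 ,  0.50387586, -1.59211374]), 'torque': array([-0.00446435, -0.02338406, -0.01845809]), 'grip_width': 0.9985306623045656}
top {'mtx': array([[556.64902814,   0.        , 325.40419938],
       [  0.        , 556.64902814, 235.84562025],
       [  0.        ,   0.        ,   1.        ]]), 'xyz': array([ 0.38823993, -0.03296492,  0.88457368]), 'rotation': array([-0.69597962,  0.70906036, -0.07971994,  0.08056372])}
stage [([133.0, 170.0, 404.0, 355.0], 0.8)]
press_top [([302.0, 274.0, 350.0, 329.0], 0.77)]
stop_face
[... 735 characters left out ...]
ray([ 0.93306705, -0.10847265,  0.64408246]), 'rotation': array([ 0.7479721 ,  0.60212039, -0.18107938, -0.21260064])}
stage [([236.0, 173.0, 490.0, 289.0], 0.9)]
press_top [([289.0, 181.0, 328.0, 215.0], 0.84), ([268.0, 179.0, 348.0, 286.0], 0.31)]
stop_face [([371.0, 188.0, 454.0, 279.0], 0.8)]
slider_nose [([266.0, 177.0, 350.0, 283.0], 0.61)]
vial [([329.0, 136.0, 356.0, 176.0], 0.61)]
dish [([272.0, 177.0, 347.0, 286.0], 0.73)]
lens [([373.0, 187.0, 458.0, 276.0], 0.81)]
spare_dish [([403.0, 156.0, 437.0, 188.0], 0.73), ([371.0, 297.0, 443.0, 352.0], 0.38)]
spool [([273.0, 290.0, 314.0, 329.0], 0.81)]
wipes_box [([372.0, 298.0, 443.0, 354.0], 0.55), ([267.0, 179.0, 351.0, 286.0], 0.47)]
```

View pics/top0.png

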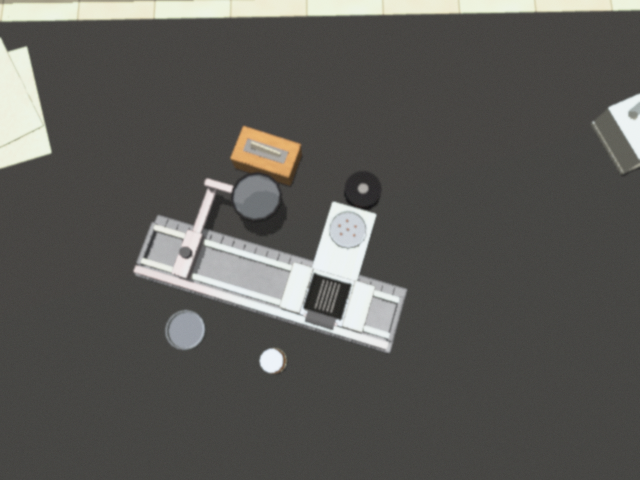

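View pics/scene0.png

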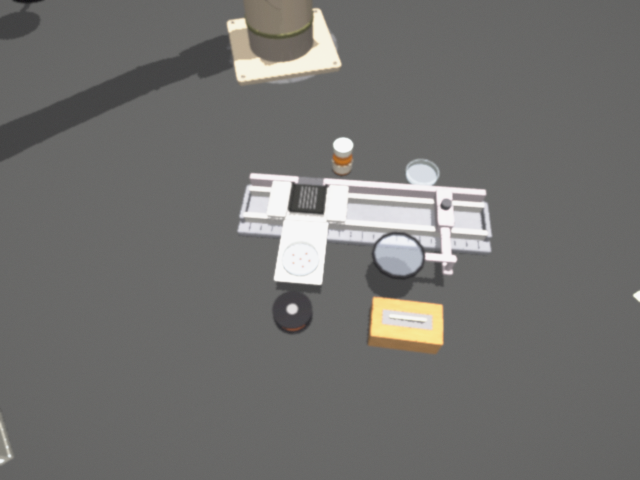

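The top view shows the slider at the right, with its press plate centred near (327,297). The stop is at the left, with its block at (187,253), and the fence edge runs (137,270)→(390,346). The dish arm points up (+x), the vial is at (273,361) and the spare dish at (185,330).

```bash
cat > h.py <<'E'
import numpy as np
from scipy.spatial.transform import Rotation as R
def ray(ci,uv,z):
    d=R.from_quat(ci["rotation"]).apply(np.linalg.inv(ci["mtx"])@[uv[0],uv[1],1]);c=np.array(ci["xyz"])
    return (c+d*(z-c[2])/d[2])
def proj(ci,p):
    q=ci["mtx"]@R.from_quat(ci["rotation"]).inv().apply(np.array(p)-ci["xyz"]);return q[:2]/q[2]
E
python3 - <<'E'
from workcell import manip
from h import *
import cv2
t=manip.camera_info("top");s=manip.camera_info("scene")
a=ray(t,(137,270),.046);b=ray(t,(390,346),.046);d=a-b;yaw=np.arctan2(-d[0],d[1]);print("fence",a,b,np.linalg.norm(d),"yaw",yaw)
for n,ci,uv,z in[("plate t",t,(327,297),.054),("plate s",s,(308,198),.054),("stopscrew t",t,(186,253),.069),("screw s",s,(446,203),.069),("stop t",t,(187,253),.057),("dish",t,(348,230),.052),("lens",t,(257,197),.081)]:print(n,ray(ci,uv,z))
im=cv2.imread("pics/top0.png")[160:360,120:420];cv2.imwrite("pics/crop1.png",cv2.resize(im,(800,533),interpolation=cv2.INTER_CUBIC))
E
```

```text
fence [0.53404971 0.25473556 0.046     ] [ 0.41319205 -0.12615717  0.046     ] 0.3996071198196375 yaw -0.3072527718331164
plate t [ 0.48645914 -0.0344143   0.054     ]
plate s [ 0.49076656 -0.03344101  0.054     ]
stopscrew t [0.55441535 0.17504162 0.069     ]
screw s [0.56003673 0.17643231 0.069     ]
stop t [0.55683171 0.17658475 0.057     ]
dish [ 0.58926257 -0.0686729   0.052     ]
lens [0.63600509 0.06822628 0.081     ]
```

View pics/crop1.png

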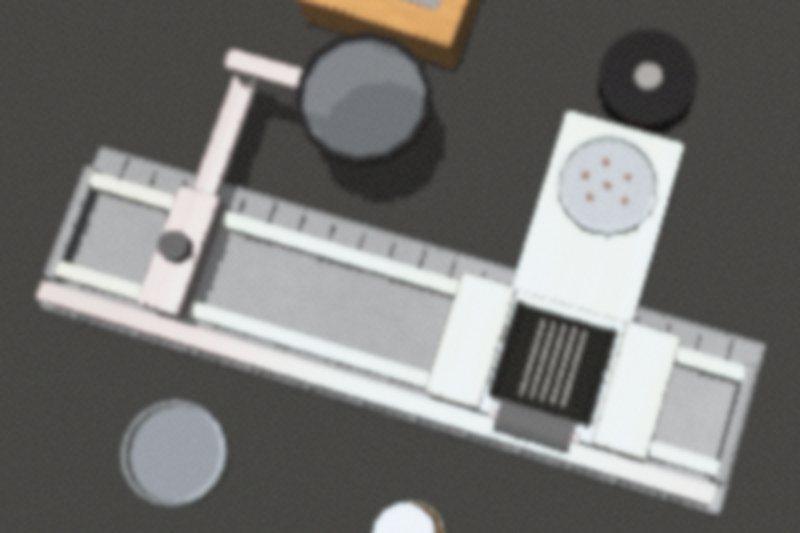

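```bash
python3 -m jog '[{"offset":[0,0,0],"rotation":[0,0,0.081],"fingers":-1},{"offset":[0,0,0],"rotation":[0,0,0.081],"fingers":-1},{"offset":[0,0,0],"rotation":[0,0,0.081],"fingers":-1},{"offset":[0,0,0],"rotation":[0,0,0.081],"fingers":-1},{"offset":[0.06,-0.33,0],"rotation":[0,0,0],"fingers":-1},{"offset":[0.06,-0.33,0],"rotation":[0,0,0],"fingers":-1},{"offset":[0.06,-0.33,0],"rotation":[0,0,0],"fingers":-1},{"offset":[0.06,-0.33,0],"rotation":[0,0,0],"fingers":-1}]'
python3 -m jog '[{"offset":[0.06,-0.33,0],"rotation":[0,0,0],"fingers":-1},{"offset":[0.06,-0.33,0],"rotation":[0,0,0],"fingers":-1},{"offset":[0.06,-0.33,0],"rotation":[0,0,0],"fingers":-1},{"offset":[0.06,-0.33,0],"rotation":[0,0,0],"fingers":-1},{"offset":[0.06,-0.33,0],"rotation":[0,0,0],"fingers":-1},{"offset":[0.06,-0.33,0],"rotation":[0,0,0],"fingers":-1},{"offset":[0.06,-0.33,0],"rotation":[0,0,0],"fingers":-1},{"offset":[0,0,0],"rotation":[0,0,0],"fingers":-1}]'
cat > d.py <<'E'
from workcell import manip
from h import *
o=manip.get_obs();r=R.from_quat(o["ee_rot"]);M=r.as_matrix()
tgt=np.array([.4885,-.034,.054+.019])
print(o["clock"],o["position"],"xaxis yaw",np.arctan2(M[1,0],M[0,0]),"z",M[:,2],"F",o["ft_force"],"g",o["grip_width"])
print("to plate, tool axes/0.15:",M.T@(tgt-o["position"])/.15)
E
python3 d.py
```

```text
clock: 2.1
position: [0.3025, -0.4106, 0.2505]
ee_rot: [0.988, -0.154, 0.0, 0.0]
ft_force: [0.4, -0.2, 0.2]
grip_width: 0.003
clock: 3.1
position: [0.4689, -0.0976, 0.2506]
ee_rot: [0.988, -0.151, 0.0, -0.0]
ft_force: [0.2, -0.8, 0.1]
grip_width: 0.001
3.1 [ 0.46891971 -0.09756241  0.25057174] xaxis yaw -0.30373938588519317 z [ 9.36762046e-04  8.36946333e-04 -9.99999211e-01] F [ 0.23605742 -0.78252258  0.13867145] g 0.0011733943252737653
to plate, tool axes/0.15: [-0.0029413  -0.44211667  1.18428758]
```

```bash
python3 -m jog '[{"offset":[0,-0.22,0.1],"rotation":[0,0,0.003],"fingers":-1},{"offset":[0,-0.22,0.1],"rotation":[0,0,0],"fingers":-1},{"offset":[0,0,0.3],"rotation":[0,0,0],"fingers":-1},{"offset":[0,0,0.3],"rotation":[0,0,0],"fingers":-1},{"offset":[0,0,0.15],"rotation":[0,0,0],"fingers":-1},{"offset":[0,0,0],"rotation":[0,0,0],"fingers":-1}]'
python3 d.py; python3 - <<'E'
from workcell import manip
import cv2, numpy as np
from h import *
w=manip.camera("wrist");i=manip.camera_info("wrist");print(i)
s=manip.camera("scene")
print(proj(i,[.4885,-.034,.054]),proj(manip.camera_info("scene"),[.4885,-.034,.054]))
c=cv2.resize(s[130:330,200:500],(480,320),interpolation=cv2.INTER_CUBIC)
out=np.zeros((480,800,3),np.uint8);out[:,:]=0
out[:240,:320]=cv2.resize(w,(320,240));out[:320,320:]=c
cv2.imwrite("pics/w2.png",w[:,:,::-1]);cv2.imwrite("pics/s2.png",cv2.resize(s[140:300,230:470],(720,480),interpolation=cv2.INTER_CUBIC)[:,:,::-1])
E
```

```text
clock: 3.85
position: [0.4867, -0.0395, 0.1065]
ee_rot: [0.987, -0.158, -0.002, 0.0]
ft_force: [0.1, -0.2, 0.6]
grip_width: -0.003
3.85 [ 0.48667957 -0.03949006  0.10648916] xaxis yaw -0.317130882097698 z [-3.26607018e-03  1.81155103e-04 -9.99994650e-01] F [ 0.14453884 -0.17270797  0.62529764] g -0.0029150450107365724
to plate, tool axes/0.15: [ 0.00082294 -0.03874885  0.22322687]
{'mtx': array([[407.34237457,   0.        , 323.29917409],
       [  0.        , 407.34237457, 234.92495327],
       [  0.        ,   0.        ,   1.        ]]), 'xyz': array([ 0.56613768, -0.06499902,  0.23134155]), 'rotation': array([-0.57902242,  0.79887514,  0.13138333, -0.09628066])}
[311.54008264 280.95116005] [307.39209934 196.99057581]
```

View pics/w2.png

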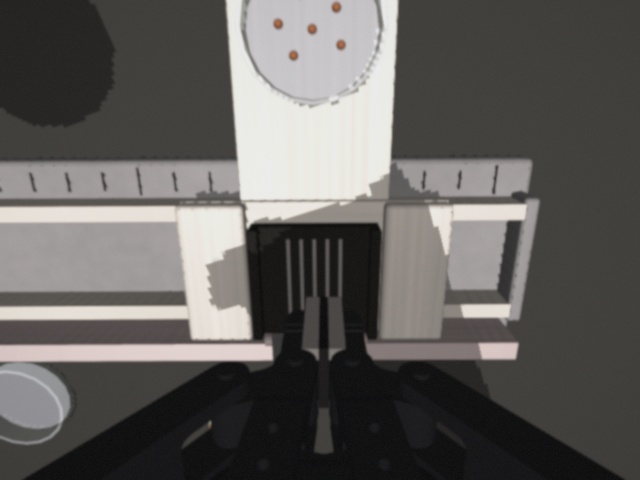

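View pics/s2.png

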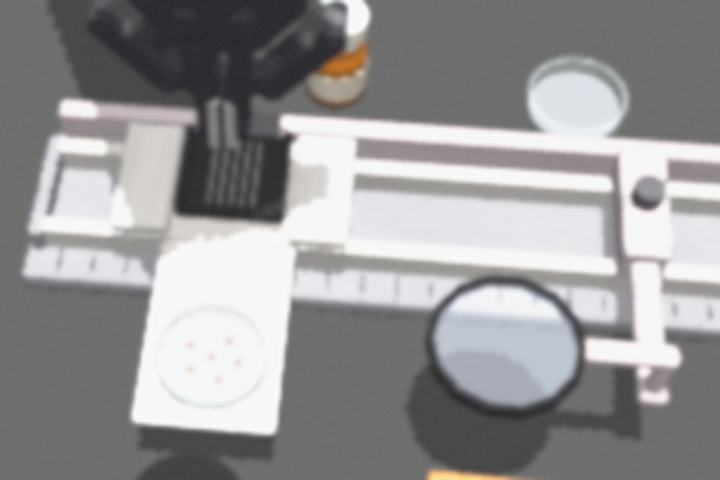

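The wrist view shows the plate at columns 250–380, centred near (315,280), against a predicted (311.5,281). The rails run level, so the yaw is good. The closed fingertips hang above the plate and there is nothing in the way in the scene view.

```bash
python3 -m jog '[{"offset":[0.07,-0.122,0],"rotation":[0,0,0],"fingers":-1},{"offset":[0,0,0.1],"rotation":[0,0,0],"fingers":-1},{"offset":[0,0,0.09],"rotation":[0,0,0],"fingers":-1},{"offset":[0,0,0],"rotation":[0,0,0],"fingers":-1}]'
python3 d.py
python3 -m jog '[{"offset":[0,0,0.02],"rotation":[0,0,0],"fingers":-1},{"offset":[0,0,0],"rotation":[0,0,0],"fingers":-1}]'
python3 -m jog '[{"offset":[0,0,0.02],"rotation":[0,0,0],"fingers":-1},{"offset":[0,0,0],"rotation":[0,0,0],"fingers":-1}]'; python3 d.py
```

```text
clock: 4.45
position: [0.5023, -0.0251, 0.0779]
ee_rot: [0.987, -0.158, -0.001, 0.0]
ft_force: [0.2, -0.2, 0.6]
grip_width: 0.003
4.45 [ 0.50226384 -0.02511261  0.07790066] xaxis yaw -0.31671525227254216 z [-2.72585983e-03 -8.45752791e-05 -9.99996281e-01] F [ 0.24986314 -0.16489676  0.59041931] g 0.0031563625806144404
to plate, tool axes/0.15: [-0.0686582   0.08484993  0.03292605]
clock: 4.7
position: [0.5036, -0.0247, 0.0764]
ee_rot: [0.988, -0.158, 0.0, 0.0]
ft_force: [-0.1, -0.8, 0.7]
grip_width: -0.005
clock: 4.95
position: [0.5036, -0.0245, 0.0732]
ee_rot: [0.988, -0.157, 0.0, 0.0]
ft_force: [-1.2, 0.4, 0.0]
grip_width: -0.004
4.95 [ 0.50361287 -0.02452739  0.07324071] xaxis yaw -0.31621022313586694 z [ 3.36628008e-06 -8.92450857e-05 -9.99999996e-01] F [-1.19333578  0.38267093  0.00328869] g -0.0043830251288585675
to plate, tool axes/0.15: [-0.0761195   0.09135031  0.00161006]
```

```bash
for i in 1; do python3 -m jog '[{"offset":[0,0,0.015],"rotation":[0,0,0],"fingers":-1},{"offset":[0,0,0],"rotation":[0,0,0],"fingers":-1}]'; python3 -m jog '[{"offset":[0,0,0.015],"rotation":[0,0,0],"fingers":-1},{"offset":[0,0,0],"rotation":[0,0,0],"fingers":-1}]'; done; python3 d.py
```

```text
clock: 5.2
position: [0.504, -0.0246, 0.0712]
ee_rot: [0.988, -0.157, 0.0, 0.0]
ft_force: [0.7, -0.6, 3.5]
grip_width: -0.003
clock: 5.45
position: [0.5042, -0.0246, 0.0692]
ee_rot: [0.988, -0.157, 0.001, 0.0]
ft_force: [-0.0, -0.9, 6.1]
grip_width: 0.001
5.45 [ 0.50418374 -0.02461527  0.06915334] xaxis yaw -0.3163053484375445 z [ 1.15585868e-03 -2.86357941e-04 -9.99999291e-01] F [-0.03026864 -0.9189236   6.07571738] g 0.0007936492511606653
to plate, tool axes/0.15: [-0.07987949  0.09198247 -0.02574733]
```

```bash
python3 -m jog '[{"offset":[0,0,0.015],"rotation":[0,0,0],"fingers":-1},{"offset":[0,0,0],"rotation":[0,0,0],"fingers":-1}]'; python3 -m jog '[{"offset":[0,0,0.015],"rotation":[0,0,0],"fingers":-1},{"offset":[0,0,0],"rotation":[0,0,0],"fingers":-1}]';  python3 -m jog '[{"offset":[0,0,0.015],"rotation":[0,0,0],"fingers":-1},{"offset":[0,0,0],"rotation":[0,0,0],"fingers":-1}]'; python3 d.py
```

```text
clock: 5.7
position: [0.5043, -0.0246, 0.0671]
ee_rot: [0.988, -0.157, 0.001, 0.0]
ft_force: [0.3, -1.1, 7.5]
grip_width: 0.002
clock: 5.95
position: [0.5047, -0.0242, 0.066]
ee_rot: [0.988, -0.157, 0.001, 0.0]
ft_force: [-5.7, 1.3, 21.6]
grip_width: -0.001
clock: 6.2
position: [0.5048, -0.0241, 0.0653]
ee_rot: [0.988, -0.157, 0.001, 0.0]
ft_force: [-13.8, 0.0, 42.6]
grip_width: 0.001
6.2 [ 0.50482608 -0.02408822  0.06527735] xaxis yaw -0.31598391544444615 z [ 0.00198944 -0.0011858  -0.99999732] F [-13.83999755   0.0464063   42.60664082] g 0.000810929520845137
to plate, tool axes/0.15: [-0.08280142  0.09665571 -0.05162234]
```

Plate is on its hard stop. I'll ease off to about 25 N and start pushing gently.

```bash
python3 -m jog '[{"offset":[0,0,-0.009],"rotation":[0,0,0],"fingers":-1},{"offset":[0,-0.01,0],"rotation":[0,0,0],"fingers":-1},{"offset":[0,-0.02,0],"rotation":[0,0,0],"fingers":-1},{"offset":[0,-0.02,0],"rotation":[0,0,0],"fingers":-1},{"offset":[0,-0.02,0],"rotation":[0,0,0],"fingers":-1}]'; python3 d.py
python3 -m jog '[{"offset":[0,-0.02,0],"rotation":[0,0,0],"fingers":-1},{"offset":[0,-0.02,0],"rotation":[0,0,0],"fingers":-1},{"offset":[0,-0.02,0],"rotation":[0,0,0],"fingers":-1},{"offset":[0,-0.02,0],"rotation":[0,0,0],"fingers":-1}]'; python3 d.py
python3 - <<'E'
from workcell import manip
import cv2
w=manip.camera("wrist");cv2.imwrite("pics/w3.png",w[:,:,::-1])
E
```

```text
clock: 6.82
position: [0.508, -0.0141, 0.0657]
ee_rot: [0.988, -0.157, 0.001, 0.0]
ft_force: [-9.1, 0.7, 29.2]
grip_width: 0.003
6.825 [ 0.50798295 -0.0141025   0.06573655] xaxis yaw -0.3160776066292307 z [ 2.04529367e-03 -7.59350762e-04 -9.99997620e-01] F [-9.12500901  0.65248615 29.19645267] g 0.0025083348801352664
to plate, tool axes/0.15: [-0.08211323  0.16645697 -0.0485878 ]
clock: 7.32
position: [0.5117, -0.0026, 0.0657]
ee_rot: [0.988, -0.157, 0.001, 0.0]
ft_force: [-9.8, -0.2, 30.1]
grip_width: 0.0
7.325 [ 0.51167474 -0.00258577  0.0657199 ] xaxis yaw -0.3159485465595026 z [ 2.00778443e-03 -6.33869355e-04 -9.99997784e-01] F [-9.76426799 -0.1829484  30.09157424] g 9.657057515083636e-06
to plate, tool axes/0.15: [-0.08167539  0.24706631 -0.04871136]
```

View pics/w3.png

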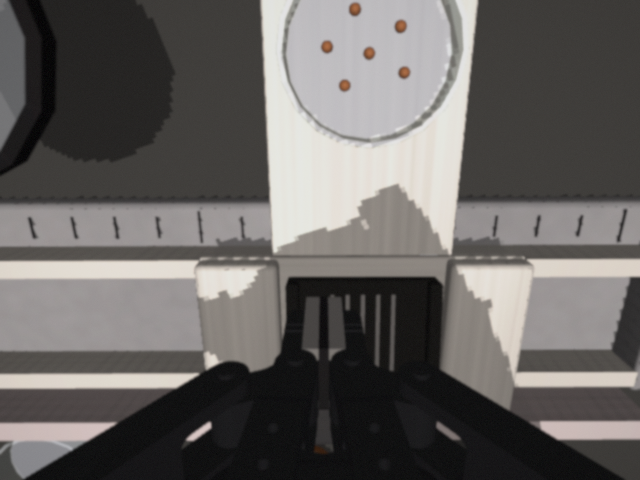

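The plate is down, and the slider follows the fingertip (tip ≈ column 324, plate centre ≈ 365, unchanged offset). I'll push on.

```bash
for k in 1; do python3 -m jog '[{"offset":[0,-0.03,0],"rotation":[0,0,0],"fingers":-1},{"offset":[0,-0.03,0],"rotation":[0,0,0],"fingers":-1},{"offset":[0,-0.03,0],"rotation":[0,0,0],"fingers":-1},{"offset":[0,-0.03,0],"rotation":[0,0,0],"fingers":-1},{"offset":[0,-0.03,0],"rotation":[0,0,0],"fingers":-1},{"offset":[0,-0.03,0],"rotation":[0,0,0],"fingers":-1},{"offset":[0,-0.03,0],"rotation":[0,0,0],"fingers":-1},{"offset":[0,-0.03,0],"rotation":[0,0,0],"fingers":-1}]'; python3 d.py; python3 -m jog '[{"offset":[0,-0.03,0],"rotation":[0,0,0],"fingers":-1},{"offset":[0,-0.03,0],"rotation":[0,0,0],"fingers":-1},{"offset":[0,-0.03,0],"rotation":[0,0,0],"fingers":-1},{"offset":[0,-0.03,0],"rotation":[0,0,0],"fingers":-1},{"offset":[0,-0.03,0],"rotation":[0,0,0],"fingers":-1},{"offset":[0,-0.03,0],"rotation":[0,0,0],"fingers":-1},{"offset":[0,-0.03,0],"rotation":[0,0,0],"fingers":-1},{"offset":[0,-0.03,0],"rotation":[0,0,0],"fingers":-1}]'; done; python3 d.py
```

```text
clock: 8.38
position: [0.5229, 0.032, 0.0658]
ee_rot: [0.988, -0.157, 0.001, -0.0]
ft_force: [-9.0, 0.5, 28.6]
grip_width: -0.001
8.375 [0.52285827 0.03198128 0.06577255] xaxis yaw -0.31585312530951964 z [ 2.12105188e-03 -2.04932622e-04 -9.99997730e-01] F [-9.04697616  0.46195115 28.6337851 ] g -0.0011872960074606979
to plate, tool axes/0.15: [-0.08098647  0.48924364 -0.04857857]
clock: 9.38
position: [0.534, 0.0665, 0.0658]
ee_rot: [0.988, -0.157, 0.001, -0.0]
ft_force: [-8.6, 0.2, 28.6]
grip_width: -0.004
9.375 [0.53399541 0.06651743 0.06581646] xaxis yaw -0.3156715657868518 z [ 2.23109590e-03  2.44428545e-04 -9.99997481e-01] F [-8.64712423  0.17656806 28.63708702] g -0.003966615697253849
to plate, tool axes/0.15: [-0.08017697  0.73112156 -0.04873061]
```

```bash
python3 -m jog '[{"offset":[0,-0.03,0],"rotation":[0,0,0],"fingers":-1},{"offset":[0,-0.03,0],"rotation":[0,0,0],"fingers":-1},{"offset":[0,-0.03,0],"rotation":[0,0,0],"fingers":-1},{"offset":[0,-0.03,0],"rotation":[0,0,0],"fingers":-1},{"offset":[0,-0.03,0],"rotation":[0,0,0],"fingers":-1},{"offset":[0,-0.03,0],"rotation":[0,0,0],"fingers":-1},{"offset":[0,-0.02,0],"rotation":[0,0,0],"fingers":-1},{"offset":[0,-0.02,0],"rotation":[0,0,0],"fingers":-1}]'; python3 d.py
python3 -m jog '[{"offset":[0,-0.015,0],"rotation":[0,0,0],"fingers":-1},{"offset":[0,-0.015,0],"rotation":[0,0,0],"fingers":-1},{"offset":[0,0,0],"rotation":[0,0,0],"fingers":-1}]'; python3 d.py
python3 - <<'E'
from workcell import manip
import cv2
w=manip.camera("top");cv2.imwrite("pics/t4.png",cv2.resize(w[160:360,120:420],(800,533),interpolation=cv2.INTER_CUBIC)[:,:,::-1])
w=manip.camera("scene");cv2.imwrite("pics/s4.png",cv2.resize(w[140:300,300:500],(750,600),interpolation=cv2.INTER_CUBIC)[:,:,::-1])
E
```

```text
clock: 10.38
position: [0.5442, 0.0981, 0.0658]
ee_rot: [0.988, -0.157, 0.001, -0.001]
ft_force: [-7.9, 1.4, 26.8]
grip_width: 0.0
10.375 [0.54422046 0.09811343 0.0658473 ] xaxis yaw -0.31550946194585244 z [ 2.40224021e-03  7.20060508e-04 -9.99996855e-01] F [-7.86579949  1.39516436 26.80930729] g 0.00015675996097298009
to plate, tool axes/0.15: [-0.07973562  0.95247862 -0.04921106]
clock: 10.75
position: [0.5457, 0.1028, 0.0659]
ee_rot: [0.988, -0.157, 0.001, -0.001]
ft_force: [-7.2, 2.0, 25.0]
grip_width: 0.001
10.75 [0.54567772 0.10275748 0.06589144] xaxis yaw -0.31506448277570703 z [ 0.00271484  0.00120699 -0.99999559] F [-7.18951948  2.01902405 24.99296823] g 0.000946823216747096
to plate, tool axes/0.15: [-0.079796    0.98486272 -0.04952545]
```

View pics/s4.png

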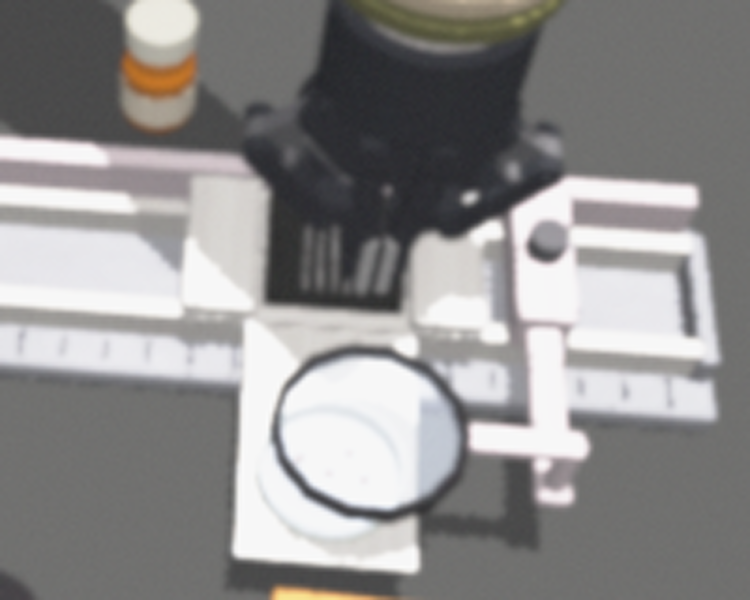

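Scene view: the slider's nose is at about x=490 and the stop's edge at about x=513, a gap of roughly 8–12 mm, with the dish partly under the lens. I'll check the clearance of the gripper's right knuckle at (545,150) over the stop's screw.

```bash
python3 - <<'E'
from workcell import manip
from h import *
s=manip.camera_info("scene");o=manip.get_obs();M=R.from_quat(o["ee_rot"]).as_matrix()
c=s["xyz"]
for uv in[(545,150),(555,165),(440,230),(470,228)]:
    u=(300+uv[0]/3.75,140+uv[1]/3.75);d=ray(s,u,0)-c
    for off in(0,.0):
        n=M[:,0];k=((o["position"]+n*off-c)@n)/(d@n);p=c+d*k;print(uv,"stage y rel tip",-(p-o["position"])@M[:,1],"z",p[2])
print("screw rel tip",-(np.array([.557,.1757,.069])-o["position"])@M[:,1])
# nose & stop edge at rail-level heights
a=ray(s,(300+487/3.75,140+330/3.75),.048);b=ray(s,(300+515/3.75,140+315/3.75),.057);print("gap",-(b-a)@M[:,1])
E
```

```text
(545, 150) stage y rel tip 0.05804748752793592 z 0.135095779919023
(545, 150) stage y rel tip 0.05804748752793592 z 0.135095779919023
(555, 165) stage y rel tip 0.0638390271890096 z 0.1265915720512404
(555, 165) stage y rel tip 0.0638390271890096 z 0.1265915720512404
(440, 230) stage y rel tip 0.02743468334232739 z 0.07978431044948064
(440, 230) stage y rel tip 0.02743468334232739 z 0.07978431044948064
(470, 228) stage y rel tip 0.03926015578603376 z 0.08262996214789264
(470, 228) stage y rel tip 0.03926015578603376 z 0.08262996214789264
screw rel tip 0.07290690704310385
gap 0.009896526135979826
```

Clearance is ample: the knuckle is at z≈0.13, the screw top at 0.069. About 10 mm to go, so small steps with force readouts.

```bash
python3 -m jog '[{"offset":[0,-0.012,0],"rotation":[0,0,0],"fingers":-1},{"offset":[0,-0.012,0],"rotation":[0,0,0],"fingers":-1},{"offset":[0,-0.01,0],"rotation":[0,0,0],"fingers":-1},{"offset":[0,0,0],"rotation":[0,0,0],"fingers":-1}]' | grep -E "pos|force"
python3 -m jog '[{"offset":[0,-0.01,0],"rotation":[0,0,0],"fingers":-1},{"offset":[0,0,0],"rotation":[0,0,0],"fingers":-1}]'| grep -E "pos|force"
python3 -m jog '[{"offset":[0,-0.01,0],"rotation":[0,0,0],"fingers":-1},{"offset":[0,0,0],"rotation":[0,0,0],"fingers":-1}]'| grep -E "pos|force"
python3 -m jog '[{"offset":[0,-0.01,0],"rotation":[0,0,0],"fingers":-1},{"offset":[0,0,0],"rotation":[0,0,0],"fingers":-1}]'; python3 d.py
```

```text
position: [0.5472, 0.1075, 0.0659]
ft_force: [-7.1, 2.0, 25.9]
position: [0.5477, 0.1089, 0.0659]
ft_force: [-7.8, 1.6, 26.0]
position: [0.5481, 0.1103, 0.0659]
ft_force: [-7.0, 0.8, 25.7]
clock: 12.1
position: [0.5486, 0.1118, 0.0659]
ee_rot: [0.988, -0.157, 0.001, -0.001]
ft_force: [-6.8, 1.7, 26.5]
grip_width: 0.001
12.1 [0.54858751 0.11178529 0.06589889] xaxis yaw -0.3152183476186553 z [ 0.00261871  0.00117206 -0.99999588] F [-6.76432902  1.70383278 26.48503816] g 0.0008011454306129965
to plate, tool axes/0.15: [-0.07943232  1.04811211 -0.04952871]
```

```bash

python3 -m jog '[{"offset":[0,-0.008,0],"rotation":[0,0,0],"fingers":-1},{"offset":[0,0,0],"rotation":[0,0,0],"fingers":-1}]'| grep -E "pos|force"
python3 -m jog '[{"offset":[0,-0.008,0],"rotation":[0,0,0],"fingers":-1},{"offset":[0,0,0],"rotation":[0,0,0],"fingers":-1}]'| grep -E "pos|force"
python3 -m jog '[{"offset":[0,-0.008,0],"rotation":[0,0,0],"fingers":-1},{"offset":[0,0,0],"rotation":[0,0,0],"fingers":-1}]'| grep -E "pos|force"; python3 d.py
```

```text
position: [0.549, 0.1129, 0.0659]
ft_force: [-7.7, 1.9, 25.5]
position: [0.5492, 0.1136, 0.0658]
ft_force: [-8.0, -0.1, 26.5]
position: [0.5493, 0.1138, 0.0658]
ft_force: [-8.9, -2.7, 29.5]
12.85 [0.54925006 0.113763   0.06576351] xaxis yaw -0.31613198537410603 z [ 1.16768667e-03 -8.70258138e-04 -9.99998940e-01] F [-8.9036135  -2.66305718 29.49658782] g 0.00044566594651511025
to plate, tool axes/0.15: [-0.07860784  1.06220466 -0.04785886]
```

The TCP has stalled and the −y force is rising, which looks like contact with the stop. One more small step to confirm, then a look before releasing.

```bash

python3 -m jog '[{"offset":[0,-0.008,0],"rotation":[0,0,0],"fingers":-1},{"offset":[0,0,0],"rotation":[0,0,0],"fingers":-1}]'| grep -E "pos|force"
python3 - <<'E'
from workcell import manip
import cv2
w=manip.camera("scene");cv2.imwrite("pics/s5.png",cv2.resize(w[140:300,300:500],(750,600),interpolation=cv2.INTER_CUBIC)[:,:,::-1])
E
```

```text
position: [0.5493, 0.114, 0.0657]
ft_force: [-11.6, -6.0, 32.2]
```

View pics/s5.png

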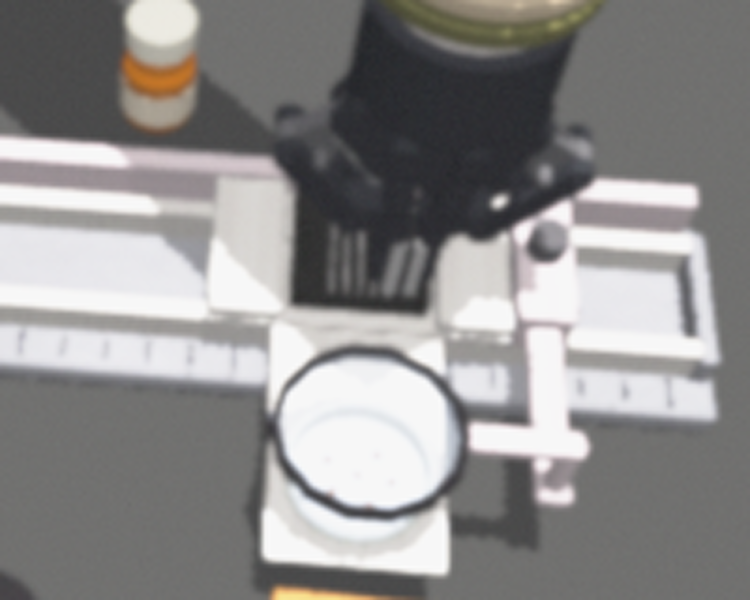

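The slider's end meets the stop at x≈515, the dish is under the lens, and the screw is still at (548,240), so the stop has not moved. Releasing straight up.

```bash

python3 -m jog '[{"offset":[0,0,-0.015],"rotation":[0,0,0],"fingers":-1},{"offset":[0,0,-0.015],"rotation":[0,0,0],"fingers":-1},{"offset":[0,0,-0.02],"rotation":[0,0,0],"fingers":-1},{"offset":[0,0,-0.05],"rotation":[0,0,0],"fingers":-1},{"offset":[0,0,-0.2],"rotation":[0,0,0],"fingers":-1},{"offset":[0,0,-0.3],"rotation":[0,0,0],"fingers":-1},{"offset":[0,0,-0.3],"rotation":[0,0,0],"fingers":-1},{"offset":[0,0,-0.3],"rotation":[0,0,0],"fingers":-1}]'
python3 -m jog '[{"offset":[-0.1,0.3,0],"rotation":[0,0,0],"fingers":-1},{"offset":[-0.1,0.3,0],"rotation":[0,0,0],"fingers":-1},{"offset":[-0.1,0.3,0],"rotation":[0,0,0],"fingers":-1},{"offset":[-0.1,0.3,0],"rotation":[0,0,0],"fingers":-1},{"offset":[0,0,0],"rotation":[0,0,0],"fingers":-1},{"offset":[0,0,0],"rotation":[0,0,0],"fingers":-1}]'
python3 - <<'E'
from workcell import manip
import cv2
w=manip.camera("scene");cv2.imwrite("pics/s6.png",cv2.resize(w[140:300,300:500],(750,600),interpolation=cv2.INTER_CUBIC)[:,:,::-1])
E
```

```text
clock: 14.15
position: [0.5489, 0.1149, 0.245]
ee_rot: [0.988, -0.157, -0.0, -0.0]
ft_force: [0.1, -0.7, 0.2]
grip_width: -0.001
clock: 14.9
position: [0.4364, -0.0372, 0.2436]
ee_rot: [0.988, -0.157, 0.0, -0.0]
ft_force: [-0.8, 0.4, 0.8]
grip_width: 0.002
```

View pics/s6.png

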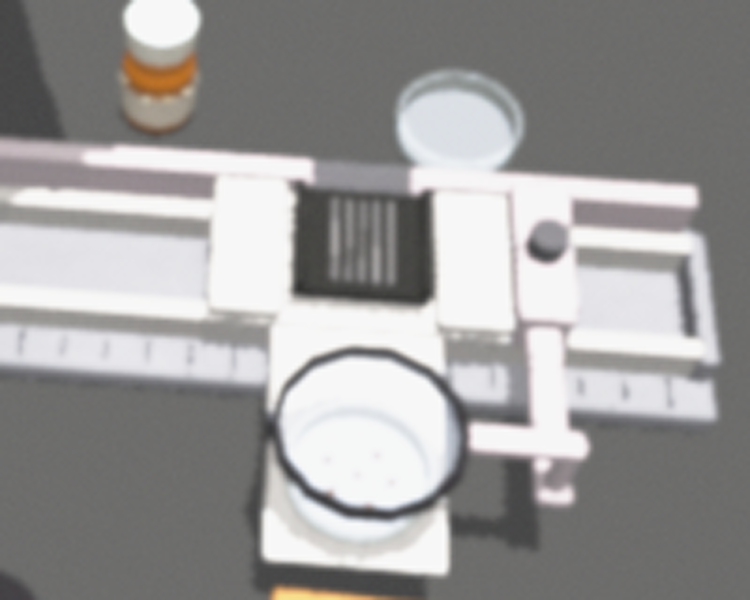

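The slider is still against the stop at x≈515, the plate is up, the screw is unmoved at (548,240) and the arm is clear.

```bash
python3 -c "
from workcell import manip
print(manip.hand_in())"
```

```text
the job is handed in; nothing more can be done
None
```

The glass dish is under the viewing lens, and I handed the job in at about 15 s of the 38 s allowed; no verdict was reported.

- **Press and push:** I pressed the rubber plate down to its hard stop with the closed fingertips. The force peaked at about 43 N vertical, then I eased it to 25–30 N. Keeping it pressed, I pushed the slider about 145 mm along its rail. In the last millimetres the fingertip stalled and the force along the rail rose to roughly 9 N, so I took that as contact with the stop.
- **Release:** I lifted straight up and moved clear.
- **Last checks:** The final picture shows the slider's end against the stop, the plate up and the dish under the lens. The stop's screw is at the same pixel as before contact, and the vial and spare dish look undisturbed. The wrist force is near zero.
- **Not checked:** I did not measure the exact gap at the stop or the plate angle; both are judged from the picture. The spool and box were mostly outside that picture, but the arm never went near them.

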